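Snap a swatch holder shut in the locking clamp

ROBOT

A 6-joint arm with a two-finger parallel gripper is mounted at the origin on a cart in front of the work surface, level with it; the furniture and walls round the work are solid. World frame = base frame: x ahead of the robot, y to its left, z up, the work surface at z = 0. Lengths are in mm, angles in rad, forces in N, time in s.
With the tool pointing down it reaches from about 350 to 875 mm from the base axis. Payload 4.2 kg.
Tool frame: the origin (TCP) lies at the very end of the fingers, on their centre line; the grasp point (between the pads) lies 19 mm behind it; z points along the fingers, y is the line along which they close (so a half turn about z gives the same grasp; the last joint's range is limited). The gripper opens to 85 mm and grips with 20 to 120 N. Pads are 22 mm wide; open, the fingers measure 114 mm over their backs; the gripper's body (76 mm by 85 mm) begins 54 mm behind the grasp point. The pads swing forward as they close: fully open they stand 13 mm farther back than shut.
Start: joints at [1.592, 0.385, 0.008, 0, -1.194, -0.259], TCP at [147.197, 607.398, 231.312] pointing down, gripper open.
Joint ranges: [-3.14, 3.14], [-1.21, 2.06], [-1.07, 1.41], [-3.16, 2.05], [-2.99, -0.16], [-3.1, 3.1]. Speed limits (rad/s): [2.79, 2.79, 3.14, 3.14, 3.14, 3.14].

INTERFACE

Orientations are given as a unit quaternion [x, y, z, w].
In Python, from bench import arm, optics gives the robot as it stands. The module is installed in compiled form; this text tells all that it offers.
- The arm moves only by the tool step_arm, never from a script. Its argument "motion" is a list of rows, each an object with "dr": the turn, a rotation vector about the tool's x, y, z in units of 8 degrees (1.0 is 8 degrees), a list of three; "slide": the shift along the tool's x, y, z in mm, a list of three; "jaw": the finger opening in mm, from 0 to 85.4. A call has exactly 8 rows; each row is the pose to reach, as a shift and turn from the pose commanded when the call began, along the tool's axes at that moment; what a row does not reach only later rows make up. A row lasts 1/8 s, in which the tool goes at most 62.5 mm and 10.7 degrees, less where a joint would pass 70% of its speed; a pose out of reach is approached as far as the arm can. A call with a gripper value outside its range is refused whole. The fingers move at their own pace and stop on an object; the grip force is fixed at half the most. Time passes only in rows, so rows that repeat a pose let the fingers close, or fill a call up. It gives the time, the measured TCP pose, the force, the opening and the grip force at its end, in the units of the state.
- arm.read_state(): the state, without advancing time (a new reading comes with each control period).
- optics.get_image(name): name is "scene" or "top"; returns the picture (384x512x3 uint8, blue, green, red); there is no depth.
- optics.camera_info(name): a dict with "camera_matrix" (3x3 intrinsics, pixels), "view" (4x4, takes a point from world to camera coordinates). Camera axes: x right, y up, looking along -z (the intrinsics and any distortion apply to the point x, -y, -z); pixel columns grow to the right and rows downward; lengths in mm; the calibration is good to about 2 mm. A picture is of the moment at which its call begins. camera_info takes no time and is no camera call.
- arm.job_done(): hands the job in; it is judged then, once.
The state is a dict: "clock": time; "joints": joint angles; "joint_vel": joint speeds; "joint_efforts": joint torques, N m; "position": TCP position; "ee_rot": TCP orientation; "contact_force": force on the tool from outside, world axes, zero at the start; "wrist_torque": the same for the moment, N m; "gripper_width": finger opening in mm; "grasp_force": force on a finger pad.
Only numpy, scipy, OpenCV 4.12 (cv2) and the standard library are available. Lean on these libraries where they do the work, as an engineer would, in place of code of your own. Each camera call takes 0.05 s, during which the arm holds its last target. There are 200 camera calls.

TASK

Take the colour-swatch holder out of the blue cradle and lay it in the nest of the red locking clamp, head fully home in the nest and handle out of the open front; close the red arm over centre so that it locks by itself and snaps the orange cover home, and let go. Then flick the yellow release lever down so that the arm springs open, and lay the holder flat, cover up, on the middle of the green mat. Let only the clamp press the cover, never open the arm by hand, and do not disturb the other things on the bench.

Things in the scene. Friction and masses are not known exactly. Their poses are not given: they have to be found in the camera images.
- holder: loose colour-swatch holder, 0.22 kg: grey flat head 70 x 56 x 16 mm (x, y, z), black handle 100 long x 22 wide x 14 mm thick; origin under the head's centre, x along the holder away from the handle (head x -35..+35, handle -135..-35 mm), z up through the orange cover. Starts in the cradle, where only the head's long sides can be gripped; in the clamp only the handle can, so regrasp in between
- holder_handle (a point): middle of the handle's grip, 80 mm behind the head's centre and 7 mm above the underside, same axes as the holder. Held here it is nose-heavy (centre of mass about 30 mm behind the head's centre): grip firmly
- holder_mid (a point): middle of the holder's length on its underside, 50 mm behind the head's centre
- holder_cover (a joint): how far the orange cover (42 x 42 mm, in the middle of the head's top) is pressed in, m: 0 proud, its top 8 mm above the head; 0.006 fully home, 2 mm above the head; it stays where it is pushed (about 6 N to move)
- cradle: blue cradle fixed to the bench, origin on the bench: two walls 30 mm high along x, 29 mm apart, end wall at -x, no floor; overall x -99..+6, y -37..+37 mm. The holder lies in it on the bench, axes parallel, its origin at cradle x = +50 mm: the walls stand 3 mm beside the handle and 16 mm above it, the head sticks out beyond them. Lift the holder straight up
- mat: green mat fixed to the bench, 220 x 130 mm (x, y), 4 mm thick, origin under its centre: where the finished holder goes. Any yaw of the holder will do, and the holder may also be laid there on the way
- clamp: locking clamp fixed to the bench, origin on the bench under the nest's centre, x away from its open front (the holder's handle points to -x). Footprint x -40..+95, y -58..+58 mm, plus the release lever's stand to y = -125. A grey ledge 34 mm wide carries the holder's neck out to x = -54 mm; beyond it the handle is in the air, underside 30 mm above the bench
- nest (a point): centre of the nest's floor, 30 mm above the bench, axes of the clamp; the holder's origin belongs here, axes parallel. The nest is a pocket 77 mm long, 63 mm wide (3 mm play each side of the head, 7 mm ahead) between aluminium cheeks 26 mm high, end wall at x = +42 mm, no front wall; a gripper cannot reach the head's sides in it
- clamp_arm (a joint): angle of the red arm, rad: 0 open (standing up, leaning 10 degrees back beyond vertical), 1.75 closed (level over the nest). A damped spring throws it towards open below about 1.45 and towards closed above; up to about 12 N at the bar push it over. Its rubber pad meets the proud cover at about 1.64 and presses it home as it goes to 1.75, where it stays locked
- clamp_hinge (a point): axis of the red arm (parallel to the clamp's y), 55 mm behind the nest's centre (clamp x) and 75 mm above the bench
- cross_bar (a point): middle of the black round cross bar at the red arm's end, 14 mm thick, parallel to the clamp's y, 150 mm from the hinge, 71 mm free between the side rods; axes turn with the arm. Open: clamp x = +82 mm, 223 mm up; closed: x = -95, 75 mm up. Gripped from above between the rods it turns in the pads while led along its arc (up and forward, then down)
- release_lever (a joint): angle of the yellow release lever, rad: 0 at rest, up to 0.65 pressed down; it lifts the closed arm over centre at about 0.45 (10 to 15 N at its pad) and springs back when let go
- lever_pad (a point): top of the yellow pad (30 x 26 mm) at the release lever's end, on the clamp's -y side: at rest at clamp x = -65, y = -114 mm, 76 mm above the bench; to release press it down about 38 mm with closed fingertips (lever 60 mm long, axis along the clamp's y at clamp x = -5, 72 mm above the bench)
- paint_tin: small round paint tin, orange and white label, 68 mm across, 79 mm high, origin under its centre: leave alone
- gun_cup: spray-gun cup with grey cone lid, 76 mm across, 176 mm high, origin under its centre: leave alone
- tinter_bottle: white tinter bottle with green label and blue nozzle, 50 mm across, 159 mm high, origin under its centre: leave alone
- black_tape: roll of black tape lying flat, 58 mm across, 19 mm high, origin under its centre: leave alone
- mixing_cup: clear mixing cup, 72 mm across, 95 mm high, origin under its centre: leave alone
- spray_gun: spray gun lying on its side, 151 x 173 x 49 mm, origin under its centre: leave alone

How it is judged (in metres and radians):
On the way, in this order (a step that is already met when the one before it is completed fails the run):
1. the holder lies in the nest, released, its cover still proud and the arm still open (z of holder in the frame of nest below 0.006 m and horizontal distance between holder and nest below 0.012 m and angle between the x axis of holder and the x axis of nest, either way round below 0.12 rad and x of holder_mid in the frame of nest below -0.03 m and value of joint holder_cover below 0.0015 m and value of joint clamp_arm below 0.5 rad and contact force between the fingers and anything else below 0.5 N), for 0.2 s.
2. the arm passes over centre towards the holder while the cover still stands proud (z of holder in the frame of nest below 0.006 m and horizontal distance between holder and nest below 0.012 m and angle between the x axis of holder and the x axis of nest, either way round below 0.12 rad and x of holder_mid in the frame of nest below -0.03 m and value of joint clamp_arm above 1.4 rad and value of joint holder_cover below 0.003 m).
3. the arm is locked on the holder by itself, the cover home, the fingers off everything (z of holder in the frame of nest below 0.006 m and horizontal distance between holder and nest below 0.012 m and angle between the x axis of holder and the x axis of nest, either way round below 0.12 rad and x of holder_mid in the frame of nest below -0.03 m and value of joint clamp_arm above 1.68 rad and value of joint holder_cover above 0.0045 m and contact force between the fingers and anything else below 0.5 N), for 0.3 s.
4. the release lever goes down while the arm is still nearly closed (value of joint release_lever above 0.2 rad and value of joint clamp_arm above 1.3 rad).
5. the arm has sprung open (value of joint clamp_arm below 0.4 rad), for 0.1 s.
At the end, for the whole second after the job is handed in: The holder lies flat (within 0.1 rad) and at rest, cover up, on the mat, the middle of its length within 60 mm of the mat's middle along it and 40 mm across it; the cover is at least 4.5 mm pressed in; the clamp's arm is open (below 0.4 rad) (x of holder_mid in the frame of mat between -0.06 and 0.06 m and y of holder_mid in the frame of mat between -0.04 and 0.04 m and height (world z) of holder below 0.01 m and angle between holder's own z axis and vertical below 0.1 rad and linear speed of holder below 0.02 m/s and value of joint holder_cover above 0.0045 m and value of joint clamp_arm below 0.4 rad); the robot touches nothing.
It fails at once if a bystander is moved by more than 30 mm or tipped over (distance of any of paint_tin, gun_cup, tinter_bottle, black_tape, mixing_cup, spray_gun from where it was at the start of the episode above 0.03 m or angle between any of paint_tin, gun_cup, tinter_bottle, black_tape, mixing_cup, spray_gun's own z axis and vertical above 0.4 rad).
It also fails if it takes over 72 s, if anything falls off the work surface, if the arm or the gripper's body presses on something with over 40 N, if the wrist force passes 120 N, or if a joint passes its speed limit or range.

## Working session

There is one attempt and no reset: what is moved stays moved. The work goes in short steps, Python scripts to look and compute and a tool call to move; the robot and the scene stay as the last step left them, time stands still between calls to the robot, and variables do not carry over. Pictures are saved under pics/ and viewed, at most 10 in all, crops included, and the job is handed in when it is done.

Besides the shell and the picture viewer there is one more tool, called by a JSON object that holds its "method" and its "body". step_arm: Moves the arm, as the interface text tells. Its arguments: {"type":"object","properties":{"motion":{"type":"array","items":{"type":"object","properties":{"dr":{"type":"array","items":{"type":"number"}},"slide":{"type":"array","items":{"type":"number"}},"jaw":{"type":"number"}}}}},"required":["motion"]}

```bash
mkdir -p pics; python3 - <<'E'
from bench import arm, optics
import cv2
for n in("scene","top"):
    im=optics.get_image(n); cv2.imwrite(f"pics/{n}0.png",im)
    c=optics.camera_info(n); print(n,c)
print(arm.read_state())
E
```

```text
scene {'camera_matrix': array([[355.9590539 ,   0.        , 252.59044916],
       [  0.        , 355.9590539 , 194.05908178],
       [  0.        ,   0.        ,   1.        ]]), 'view': array([[ 5.85891480e-01, -8.10364156e-01, -6.41160092e-03,
        -2.17034179e+02],
       [ 5.31266428e-01,  3.78105959e-01,  7.58150293e-01,
        -4.22709908e+02],
       [-6.11953557e-01, -4.47600065e-01,  6.52048330e-01,
        -1.10547953e+03],
       [ 0.00000000e+00,  0.00000000e+00,  0.00000000e+00,
         1.00000000e+00]])}
top {'camera_matrix': array([[443.64469493,   0.        , 256.02383583],
       [  0.        , 443.64469493, 190.61723699],
       [  0.        ,   0.        ,   1.        ]]), 'view': array([[ 4.75331742e-01, -8.79792824e-01, -4.93164687e-03,
        -1.78360461e+02],
       [ 7.50828882e-01,  4.02720938e-01,  5.23518707e-01,
        -4.86301193e+02],
       [-4.58601924e-01, -2.52547882e-01,  8.51999907e-01,
        -1.82943648e+03],
       [ 0.00000000e+00,  0.00000000e+00,  0.00000000e+00,
         1.00000000e+00]])}
{'clock': 0.1, 'joints': array([ 1.59160246e+00,  3.85492633e-01,  6.77227933e-03, -4.00976318e-04,
       -1.19399909e+00, -2.58558848e-01]), 'joint_vel': array([ 4.21087878e-05, -4.25217140e-04,  3.35492805e-03,  1.46468690e-03,
        8.56108167e-04, -5.66177520e-04]), 'joint_efforts': array([-8.45622544e-04, -3.93317878e+01,  1.88928849e+01,  4.19790119e+00,
       -2.55348044e-03,  3.50226919e-06]), 'position': array([147.09413718, 606.91728358, 230.33201811]), 'ee_rot': array([ 9.92933274e-01, -1.18669939e-01, -5.06611452e-05,  9.78136973e-04]), 'contact_force': array([ 0.59160429, -0.29225664,  0.46343601]), 'wrist_torque': array([-0.01318821, -0.00904404, -0.01141894]), 'grasp_force': 0.0, 'gripper_width': 85.3408590052378}
```

View pics/top0.png

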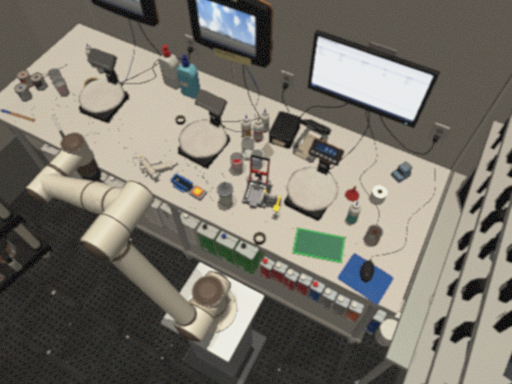

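View pics/scene0.png

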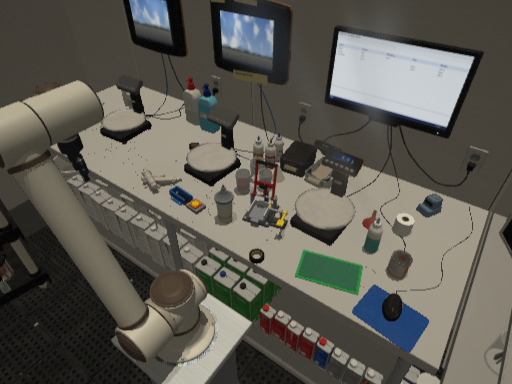

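The holder (orange cover) is in the blue cradle at about (187,187) in the top view. The clamp is at (258,185) and the mat at (320,245). Next I crop closer.

```bash
python3 - <<'E'
import cv2
a=cv2.imread("pics/top0.png")[140:240,160:293]; b=cv2.imread("pics/scene0.png")[150:250,160:293]
cv2.imwrite("pics/topc.png",cv2.resize(a,None,fx=6,fy=6,interpolation=cv2.INTER_CUBIC))
cv2.imwrite("pics/scenec.png",cv2.resize(b,None,fx=6,fy=6,interpolation=cv2.INTER_CUBIC))
E
```

```text
(no output)
```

View pics/topc.png

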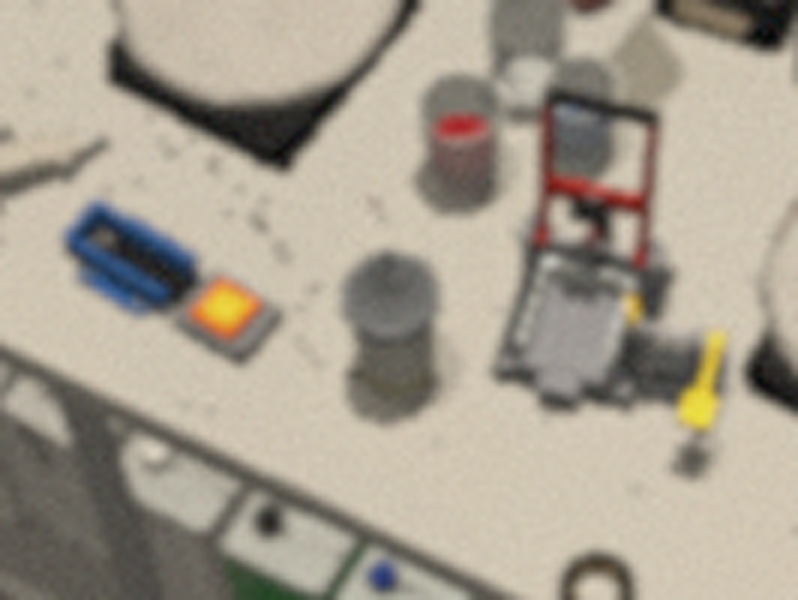

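View pics/scenec.png

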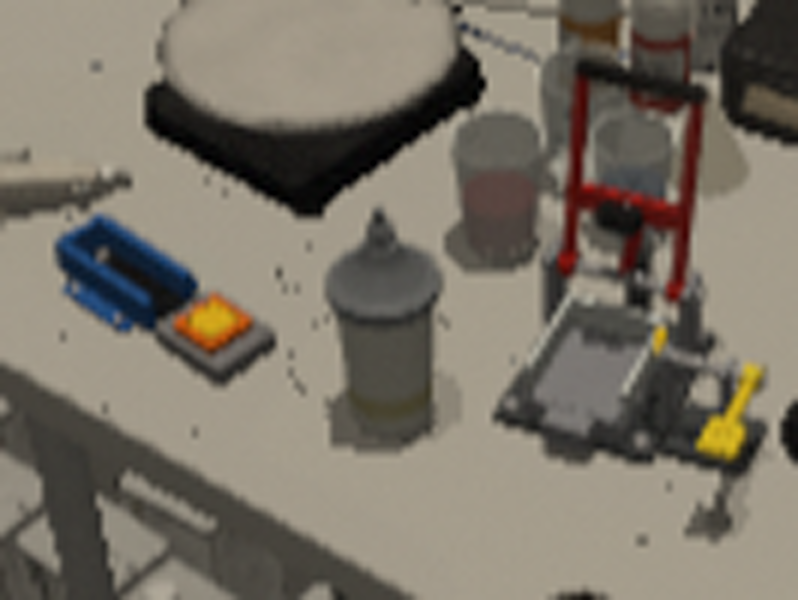

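Top crop: cover about (226,306), arm bar (551,97)–(655,118), hinge ends (541,238)/(640,258), lever pad (699,408), and the gun cup stands between cradle and clamp. Scene crop: cover (212,318), bar (580,68)–(705,93), hinge ends (567,262)/(676,290), lever pad (722,440). I'll fit poses from these points.

```bash
cat > h.py <<'E'
import numpy as np, cv2
from bench import arm, optics
from scipy.optimize import least_squares
C={n:optics.camera_info(n) for n in("scene","top")}
def proj(n,P):
    P=np.atleast_2d(P); c=C[n]; V=np.array(c["view"]); q=P@V[:3,:3].T+V[:3,3]
    q=q*[1,-1,-1]; q=q@np.array(c["camera_matrix"]).T
    return q[:,:2]/q[:,2:]
def world(p,P):
    P=np.atleast_2d(P).astype(float); c,s=np.cos(p[2]),np.sin(p[2])
    return np.c_[p[0]+c*P[:,0]-s*P[:,1],p[1]+s*P[:,0]+c*P[:,1],P[:,2]]
def fit(obs,p0):  # obs: (cam, local pt, pixel)
    f=lambda p:np.concatenate([proj(n,world(p,l))[0]-x for n,l,x in obs])
    r=least_squares(f,p0,loss="soft_l1"); return r.x,np.round(f(r.x).reshape(-1,2),1)
O={"top":(160,140),"scene":(160,150)}
def cp(n,u,v): return np.array([(u+.5)/6-.5+O[n][0],(v+.5)/6-.5+O[n][1]])
E
python3 - <<'E'
from h import *
b="top";s="scene"
cl=[(b,(82,0,223),cp(b,603,107)),(b,(55,0,75),cp(b,590,248)),(b,(-65,-114,76),cp(b,699,408)),
(s,(82,0,223),cp(s,642,81)),(s,(55,0,75),cp(s,621,276)),(s,(-65,-114,76),cp(s,722,440))]
print("clamp",*fit(cl,[700,0,.5]))
h=[(b,(0,0,24),cp(b,226,304)),(s,(0,0,24),cp(s,212,316)),
(b,(-149,37,30),cp(b,97,207)),(b,(-149,-37,30),cp(b,68,240)),(b,(-44,37,30),cp(b,196,264)),
(s,(-149,37,30),cp(s,100,217)),(s,(-149,-37,30),cp(s,57,243)),(s,(-44,37,30),cp(s,196,283)),(s,(-44,-37,30),cp(s,153,318))]
print("holder",*fit(h,[500,200,-.7]))
m=[]
for n in C:
    im=cv2.imread(f"pics/{n}0.png"); hsv=cv2.cvtColor(im,cv2.COLOR_BGR2HSV)
    k=cv2.inRange(hsv,(60,120,60),(85,255,255)); k[:225 if n=="top" else 245]=0; k[:,:290]=0
    _,_,st,_=cv2.connectedComponentsWithStats(k); 
    num,lab,st,cen=cv2.connectedComponentsWithStats(k); i=1+np.argmax(st[1:,4]); print(n,st[i],cen[i])
    m.append((n,cen[i])); pts=np.argwhere(lab==i)[:,::-1].astype(np.float32); print(cv2.boxPoints(cv2.minAreaRect(pts)).round(1).tolist())
f=lambda p:np.concatenate([proj(n,[p[0],p[1],4])[0]-c for n,c in m])
r=least_squares(f,[600,-200]);print("mat",r.x,r.fun)
# bystander: gun cup top apex z=176, base
g=[(b,cp(b,391,262)),(s,cp(s,379,215))]
r=least_squares(lambda p:np.concatenate([proj(n,[p[0],p[1],176])[0]-c for n,c in g]),[600,0]);print("cup",r.x,r.fun)
E
```

```text
clamp [575.40774034 177.4160834  -38.2696657 ] [[ -1.9  -4.6]
 [ -4.7  -7.1]
 [-34.   -4.8]
 [ -1.1  -4. ]
 [ -4.1  -6.3]
 [-38.3  -9.1]]
holder [439.03994823 350.14758232  -1.59898391] [[ 0.   1. ]
 [ 0.4  0.9]
 [ 0.1 -2.2]
 [-4.1  3.5]
 [ 1.6 -2.6]
 [ 0.9 -1.3]
 [-4.3  2.8]
 [ 1.7 -3.2]
 [-3.5  0. ]]
scene [295 250  68  45 590] [331.71186441 274.18135593]
[[294.3999938964844, 276.1000061035156], [302.29998779296875, 248.5], [364.8999938964844, 266.3999938964844], [357.0, 294.0]]
top [294 229  50  33 224] [317.41071429 245.96428571]
[[293.0, 252.1999969482422], [297.70001220703125, 228.3000030517578], [344.70001220703125, 237.6999969482422], [339.8999938964844, 261.6000061035156]]
mat [ 458.91268825 -274.96716393] [-1.57329138 -1.10517335  2.14055345  1.12271998]
cup [460.2437811  202.77232746] [-0.45168199 -0.18685832  0.37692112  0.31066238]
```

```bash
python3 - <<'E'
from h import *
b="top";s="scene"
cl=[(b,(82,0,223),cp(b,603,107)),(b,(55,0,75),cp(b,590,248)),(b,(-65,-114,76),cp(b,699,408)),
(s,(82,0,223),cp(s,642,81)),(s,(55,0,75),cp(s,621,276)),(s,(-65,-114,76),cp(s,722,440))]
best=min((fit(cl,[550,80,a]) for a in np.arange(-3,3.2,.5)),key=lambda r:abs(r[1]).sum()); print("clamp",*best)
def hh(w): return [(b,(0,0,24),cp(b,226,304)),(s,(0,0,24),cp(s,212,316)),
(b,(-149,w,30),cp(b,97,207)),(b,(-149,-w,30),cp(b,68,240)),(b,(-44,w,30),cp(b,196,264)),
(s,(-149,w,30),cp(s,100,217)),(s,(-149,-w,30),cp(s,57,243)),(s,(-44,w,30),cp(s,196,283)),(s,(-44,-w,30),cp(s,153,318))]
for w in(18,20,22,24,27):
  r=fit(hh(w),[439,350,-1.6]);print(w,r[0],abs(r[1]).sum())
print(r[1])
m=[]
im=cv2.imread("pics/top0.png");print(im[246,300:340:8],im[262,320:330:3])
for n in C:
    im=cv2.imread(f"pics/{n}0.png").astype(int); k=((im[...,1]-im[...,2]>35)&(im[...,1]-im[...,0]>15)).astype(np.uint8); k[:225 if n=="top" else 245]=0; k[:,:288]=0
    k=cv2.morphologyEx(k,cv2.MORPH_CLOSE,np.ones((5,5)))
    num,lab,st,cen=cv2.connectedComponentsWithStats(k); i=1+np.argmax(st[1:,4]);
    pts=np.argwhere(lab==i)[:,::-1].astype(np.float32); q=cv2.approxPolyDP(cv2.convexHull(pts),4,True)[:,0]; print(n,st[i],cen[i],q.tolist())
    m.append((n,cen[i]))
f=lambda p:np.concatenate([proj(n,[p[0],p[1],4])[0]-c for n,c in m])
r=least_squares(f,[600,-200]);print("mat",r.x,r.fun)
E
```

```text
clamp [5.44417502e+02 9.57884127e+01 2.32295077e-01] [[-0.3  0.2]
 [ 0.3 -0.1]
 [-0.2  0.4]
 [-0.1 -0. ]
 [ 0.4  0.2]
 [ 0.1 -0.7]]
18 [437.91022473 347.69879707  -1.65853558] 11.2
20 [437.60746499 347.60635165  -1.65856363] 9.799999999999999
22 [437.31028248 347.62269052  -1.65868677] 11.3
24 [436.97645502 347.73831273  -1.65807377] 14.299999999999999
27 [436.65250557 348.01778418  -1.65203491] 19.0
[[ 0.2  1.6]
 [ 0.4  1.4]
 [ 0.2 -1.2]
 [-2.   1.2]
 [ 1.  -0.7]
 [ 0.8 -0.5]
 [-1.5  1.1]
 [ 0.6 -1.7]
 [-1.7 -1.2]]
[[ 91 122  68]
 [ 98 130  80]
 [ 90 123  70]
 [ 94 126  74]
 [ 95 130  77]] [[182 200 212]
 [184 203 216]
 [179 196 208]
 [179 197 208]]
scene [ 295  250   68   45 1832] [329.45851528 271.44868996] [[362.0, 266.0], [357.0, 294.0], [295.0, 276.0], [303.0, 250.0]]
top [ 292  228   53   35 1304] [318.72239264 244.75460123] [[344.0, 237.0], [341.0, 262.0], [292.0, 251.0], [297.0, 228.0]]
mat [ 465.58786959 -268.69168024] [-0.07154518 -0.4645285   0.15081636  0.50296649]
```

```bash
cat >> h.py <<'E'
from scipy.spatial.transform import Rotation as Rn
CL=np.array([544.4,95.8,.2323]); HO=np.array([437.6,347.6,-1.6586]); MAT=np.array([465.6,-268.7])
def go(xyz,th):  # tool down, tool x at angle th
    s=arm.read_state(); R=Rn.from_quat(s["ee_rot"])
    T=Rn.from_matrix([[np.cos(th),np.sin(th),0],[np.sin(th),-np.cos(th),0],[0,0,-1]])
    d=R.inv().apply(np.array(xyz)-s["position"]); r=(R.inv()*T).as_rotvec()/np.deg2rad(8)
    print("slide",d.round(1).tolist(),"dr",r.round(2).tolist())
E
python3 - <<'E'
from h import *
w=world(HO,[-12,0,150])[0];print(w);go(w,HO[2])
E
```

```text
[438.65229076 359.5537728  150.        ]
slide [341.6, 171.5, 80.7] dr [0.01, -0.01, 10.18]
```

{"method": "step_arm", "body": {"motion": [{"slide": [55, 28, 0], "dr": [0, 0, 1.3], "jaw": 85}, {"slide": [110, 56, 0], "dr": [0, 0, 2.6], "jaw": 85}, {"slide": [165, 84, 0], "dr": [0, 0, 3.9], "jaw": 85}, {"slide": [220, 112, 20], "dr": [0, 0, 5.2], "jaw": 85}, {"slide": [275, 140, 40], "dr": [0, 0, 6.5], "jaw": 85}, {"slide": [330, 166, 60], "dr": [0, 0, 7.8], "jaw": 85}, {"slide": [341.6, 171.5, 80], "dr": [0, 0, 9.1], "jaw": 85}, {"slide": [341.6, 171.5, 80], "dr": [0.01, -0.01, 10.18], "jaw": 85}]}}

```text
clock: 1.1
position: [439.0, 357.6, 148.6]
ee_rot: [-0.672, 0.741, 0.0, -0.002]
contact_force: [0.1, 0.2, 0.2]
gripper_width: 85.0
grasp_force: 0.0
```

```bash
python3 - <<'E'
from h import *
print(arm.read_state()["position"],arm.read_state()["joints"].round(2))
w=world(HO,[-12,0,5])[0];go(w,HO[2])
a=[]
for n in C:
    im=optics.get_image(n); cv2.imwrite(f"pics/{n}1.png",im); u,v=proj(n,[437,348,30])[0].astype(int)
    a.append(cv2.resize(im[v-50:v+40,u-33:u+33],None,fx=6,fy=6,interpolation=cv2.INTER_CUBIC))
cv2.imwrite("pics/a1.png",np.hstack(a))
E
```

```text
[438.95716622 357.55273872 148.56862901] [ 0.97  0.36 -0.25 -0.   -0.96 -1.07]
slide [-2.4, 0.0, 143.6] dr [0.02, -0.02, -0.07]
```

View pics/a1.png

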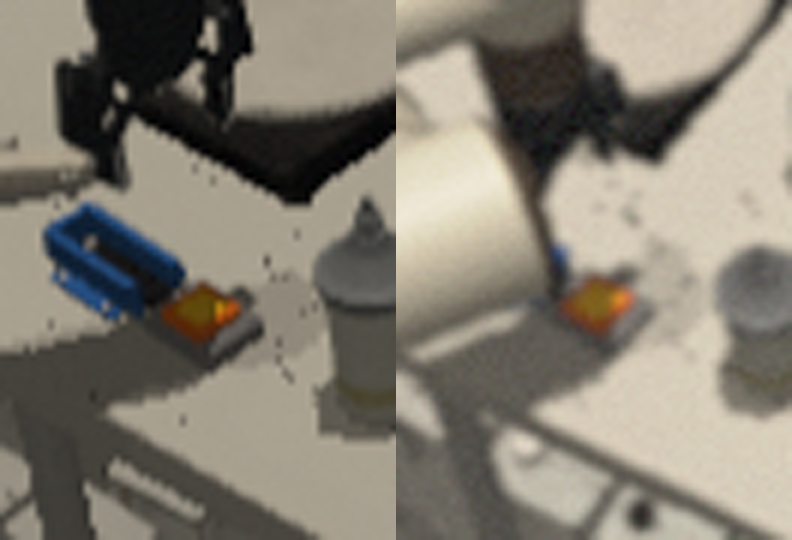

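The open fingers straddle the head in both views (cover about (200,310) left, (597,300) right). I'll descend and grip.

{"method": "step_arm", "body": {"motion": [{"slide": [-2.4, 0, 35], "dr": [0, 0, 0], "jaw": 85}, {"slide": [-2.4, 0, 70], "dr": [0, 0, 0], "jaw": 85}, {"slide": [-2.4, 0, 105], "dr": [0, 0, 0], "jaw": 85}, {"slide": [-2.4, 0, 130], "dr": [0, 0, 0], "jaw": 85}, {"slide": [-2.4, 0, 144], "dr": [0, 0, 0], "jaw": 85}, {"slide": [-2.4, 0, 144], "dr": [0, 0, 0], "jaw": 70}, {"slide": [-2.4, 0, 144], "dr": [0, 0, 0], "jaw": 40}, {"slide": [-2.4, 0, 144], "dr": [0, 0, 0], "jaw": 40}]}}

```text
clock: 2.2
position: [439.9, 364.0, 9.2]
ee_rot: [-0.676, 0.737, 0.001, 0.003]
contact_force: [-0.5, -0.7, 4.7]
gripper_width: 53.1
grasp_force: 62.2
```

```bash
python3 - <<'E'
from h import *
s=arm.read_state();print(s["position"],s["gripper_width"],s["grasp_force"],s["contact_force"])
E
```

```text
[439.9002955  363.95543148   9.24112455] 53.06755561728197 62.18512773513794 [-0.54973364 -0.73171138  4.73804449]
```

{"method": "step_arm", "body": {"motion": [{"slide": [0, 0, -10], "dr": [0, 0, 0], "jaw": 40}, {"slide": [0, 0, -30], "dr": [0, 0, 0], "jaw": 40}, {"slide": [0, 0, -60], "dr": [0, 0, 0], "jaw": 40}, {"slide": [0, 0, -100], "dr": [0, 0, 0], "jaw": 40}, {"slide": [0, 0, -150], "dr": [0, 0, 0], "jaw": 40}, {"slide": [0, 0, -200], "dr": [0, 0, 0], "jaw": 40}, {"slide": [0, 0, -245], "dr": [0, 0, 0], "jaw": 40}, {"slide": [0, 0, -245], "dr": [0, 0, 0], "jaw": 40}]}}

```text
clock: 3.2
position: [440.1, 363.7, 257.3]
ee_rot: [-0.675, 0.738, 0.001, 0.005]
contact_force: [0.3, -0.6, -2.5]
gripper_width: 53.1
grasp_force: 63.3
```

```bash
python3 - <<'E'
from h import *
s=arm.read_state();print(s["position"],s["gripper_width"],s["grasp_force"],s["contact_force"])
# release pose: holder_mid on mat centre, yaw .232 ; grip at holder x=-16 => 34 ahead of mid
c=np.array([np.cos(.2323),np.sin(.2323)])
p=MAT+34*c; print(p); go([*p,250],.2323)
E
```

```text
[440.05786239 363.66029777 257.30816698] 53.05387970356144 63.30982446670532 [ 0.32520552 -0.58890769 -2.51443766]
[ 498.68674204 -260.87264406]
slide [617.0, -113.2, 1.8] dr [-0.09, 0.01, -13.54]
```

{"method": "step_arm", "body": {"motion": [{"slide": [25, -5, 0], "dr": [0, 0, -0.5], "jaw": 40}, {"slide": [70, -13, 0], "dr": [0, 0, -1.5], "jaw": 40}, {"slide": [125, -23, 0], "dr": [0, 0, -2.7], "jaw": 40}, {"slide": [180, -33, 0], "dr": [0, 0, -3.9], "jaw": 40}, {"slide": [235, -43, 0], "dr": [0, 0, -5.1], "jaw": 40}, {"slide": [290, -53, 0], "dr": [0, 0, -6.3], "jaw": 40}, {"slide": [345, -63, 0], "dr": [0, 0, -7.5], "jaw": 40}, {"slide": [400, -73, 0], "dr": [0, 0, -8.7], "jaw": 40}]}}

```text
clock: 4.2
position: [474.9, -38.0, 250.6]
ee_rot: [0.974, -0.227, -0.001, -0.001]
contact_force: [0.5, -1.2, -2.3]
gripper_width: 53.0
grasp_force: 63.3
```

```bash
python3 - <<'E'
from h import *
go([498.7,-260.9,250],.2323); print(arm.read_state()["joints"])
E
```

```text
slide [119.8, 189.4, 0.0] dr [-0.01, 0.02, -4.94]
[ 0.26048628  0.11531912 -0.30754232 -0.00276544 -1.14917415  0.85388299]
```

{"method": "step_arm", "body": {"motion": [{"slide": [25, 40, 0], "dr": [0, 0, -1.1], "jaw": 40}, {"slide": [50, 80, 0], "dr": [0, 0, -2.2], "jaw": 40}, {"slide": [75, 118, 20], "dr": [0, 0, -3.3], "jaw": 40}, {"slide": [100, 155, 60], "dr": [0, 0, -4.4], "jaw": 40}, {"slide": [119, 188, 110], "dr": [0, 0, -4.94], "jaw": 40}, {"slide": [119, 188, 160], "dr": [0, 0, -4.94], "jaw": 40}, {"slide": [119, 188, 200], "dr": [0, 0, -4.94], "jaw": 40}, {"slide": [119, 188, 200], "dr": [0, 0, -4.94], "jaw": 40}]}}

```text
clock: 5.2
position: [494.9, -256.5, 47.3]
ee_rot: [0.994, 0.113, -0.005, -0.003]
contact_force: [-0.1, -0.0, -1.5]
gripper_width: 53.0
grasp_force: 64.1
```

```bash
python3 - <<'E'
from h import *
print(arm.read_state()["position"])
go([498.7,-260.9,14],.2323)
E
```

```text
[ 494.93158748 -256.45852356   47.29347748]
slide [3.0, 5.4, 33.2] dr [-0.05, 0.06, -0.05]
```

{"method": "step_arm", "body": {"motion": [{"slide": [2, 3, 12], "dr": [0, 0, 0], "jaw": 40}, {"slide": [2, 3, 22], "dr": [0, 0, 0], "jaw": 40}, {"slide": [2, 3, 30], "dr": [0, 0, 0], "jaw": 40}, {"slide": [2, 3, 34], "dr": [0, 0, 0], "jaw": 40}, {"slide": [2, 3, 34], "dr": [0, 0, 0], "jaw": 40}, {"slide": [2, 3, 34], "dr": [0, 0, 0], "jaw": 85}, {"slide": [2, 3, 34], "dr": [0, 0, 0], "jaw": 85}, {"slide": [2, 3, 34], "dr": [0, 0, 0], "jaw": 85}]}}

```text
clock: 6.2
position: [501.8, -259.8, 17.7]
ee_rot: [0.994, 0.113, 0.001, -0.001]
contact_force: [-1.6, -0.4, -0.5]
gripper_width: 85.2
grasp_force: 0.0
```

```bash
python3 - <<'E'
from h import *
s=arm.read_state();print(s["position"],s["gripper_width"],s["contact_force"],s["ee_rot"])
E
```

```text
[ 501.77687166 -259.78949188   17.69570291] 85.16104949824043 [-1.58825929 -0.44421539 -0.52614824] [ 9.93558583e-01  1.13315433e-01  7.07392364e-04 -6.74049989e-04]
```

{"method": "step_arm", "body": {"motion": [{"slide": [0, 0, -20], "dr": [0, 0, 0], "jaw": 85}, {"slide": [0, 0, -60], "dr": [0, 0, 0], "jaw": 85}, {"slide": [0, 0, -110], "dr": [0, 0, 0], "jaw": 85}, {"slide": [0, -40, -160], "dr": [0, 0, 0], "jaw": 85}, {"slide": [0, -90, -190], "dr": [0, 0, 0], "jaw": 85}, {"slide": [0, -145, -190], "dr": [0, 0, 0], "jaw": 85}, {"slide": [0, -200, -190], "dr": [0, 0, 0], "jaw": 85}, {"slide": [0, -200, -190], "dr": [0, 0, 0], "jaw": 85}]}}

```text
clock: 7.2
position: [455.6, -62.5, 208.3]
ee_rot: [0.993, 0.116, 0.001, -0.001]
contact_force: [-0.6, -0.3, 0.3]
gripper_width: 85.1
grasp_force: 0.0
```

```bash
python3 - <<'E'
from h import *
a=[]
for n in C:
    im=optics.get_image(n); cv2.imwrite(f"pics/{n}2.png",im); u,v=proj(n,[465,-269,10])[0].astype(int)
    print(n,u-33,v-33)
    a.append(cv2.resize(im[v-33:v+33,u-33:u+33],None,fx=6,fy=6,interpolation=cv2.INTER_CUBIC))
cv2.imwrite("pics/a2.png",np.hstack(a))
E
```

```text
scene 296 237
top 286 211
```

View pics/a2.png

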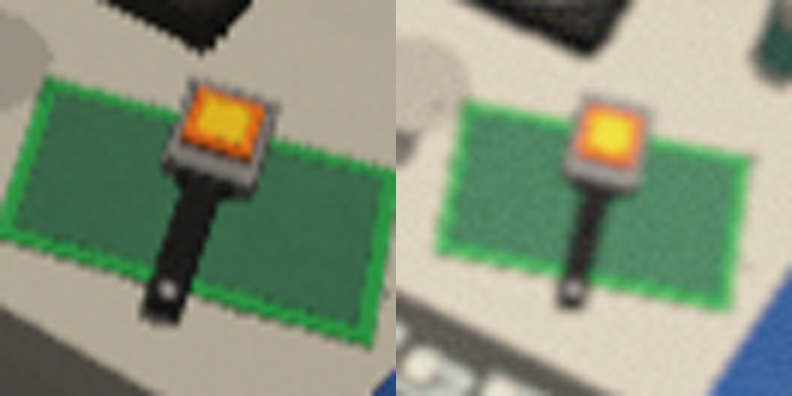

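The holder lies across the mat, cover up and proud: cover at (225,118), handle end at (161,311) in the scene crop; (213,135) and (176,303) in the top crop.

```bash
cat >> h.py <<'E'
def cq(o,u,v): return np.array([(u+.5)/6-.5+o[0],(v+.5)/6-.5+o[1]])
E
python3 - <<'E'
from h import *
S=(296,237);T=(286,211);s="scene";b="top"
o=[(s,(0,0,28),cq(S,225,118)),(s,(-135,0,18),cq(S,161,311)),(s,(35,28,20),cq(S,192,80)),(s,(35,-28,20),cq(S,278,103)),
(b,(0,0,28),cq(T,213,134)),(b,(-135,0,18),cq(T,176,302)),(b,(35,28,20),cq(T,178,97)),(b,(35,-28,20),cq(T,256,108))]
r=fit(o,[510,-260,.23]);print(*r)
# colour check: cover centroid
for n,O_ in((s,S),(b,T)):
    im=cv2.imread(f"pics/{n}2.png").astype(int)[O_[1]:O_[1]+66,O_[0]:O_[0]+66]
    k=(im[...,2]-im[...,0]>90); y,x=np.nonzero(k); print(n,x.mean()+O_[0],y.mean()+O_[1],proj(n,world(r[0],[0,0,26]))[0])
# mat edges: corners from crops
mo=[(s,(-110,65,4),cq(S,47,80)),(s,(110,-65,4),cq(S,372,345)),(s,(-110,-65,4),cq(S,2,237)),(b,(-110,65,4),cq(T,66,100)),(b,(110,65,4),cq(T,354,157)),(b,(110,-65,4),cq(T,333,310)),(b,(-110,-65,4),cq(T,42,252))]
m=fit(mo,[465,-269,-1.4]);print("mat",*m)
p=r[0]; g=world(p,[-80,0,0])[0]; print(g); go([g[0],g[1],100],p[2]); print(arm.read_state()["position"])
E
```

```text
[ 5.10973065e+02 -2.55387509e+02  2.26424565e-01] [[-0.4  0.5]
 [ 0.5 -0.6]
 [-0.5 -0.8]
 [ 0.2 -0.2]
 [-0.1  0.6]
 [-0.3  0.8]
 [ 0.9 -0.7]
 [ 0.1  0.4]]
scene 332.72222222222223 257.0 [332.56417438 257.15130554]
top 321.2325581395349 233.2906976744186 [320.89056171 233.67447128]
mat [ 468.01739713 -266.69278299   -1.2892301 ] [[-0.1 -0.8]
 [ 0.7 -0.1]
 [-1.3 -0.1]
 [ 0.1 -0.1]
 [ 0.4 -0.4]
 [ 0.7  0.6]
 [-0.8  0.5]]
[ 433.01504195 -273.34709239    0.        ]
slide [-70.3, 198.1, 107.6] dr [-0.01, -0.01, 0.02]
[456.41601436 -64.66694994 208.00001609]
```

{"method": "step_arm", "body": {"motion": [{"slide": [-18, 50, 20], "dr": [0, 0, 0], "jaw": 60}, {"slide": [-36, 100, 45], "dr": [0, 0, 0], "jaw": 60}, {"slide": [-54, 150, 75], "dr": [0, 0, 0], "jaw": 60}, {"slide": [-70.3, 198, 107], "dr": [0, 0, 0], "jaw": 60}, {"slide": [-70.3, 198, 140], "dr": [0, 0, 0], "jaw": 60}, {"slide": [-70.3, 198, 165], "dr": [0, 0, 0], "jaw": 60}, {"slide": [-70.3, 198, 170], "dr": [0, 0, 0], "jaw": 60}, {"slide": [-70.3, 198, 170], "dr": [0, 0, 0], "jaw": 60}]}}

```text
clock: 8.3
position: [432.7, -274.4, 37.3]
ee_rot: [0.994, 0.113, 0.0, -0.001]
contact_force: [0.1, 0.7, -0.3]
gripper_width: 59.9
grasp_force: 0.0
```

```bash
python3 - <<'E'
from h import *
print(arm.read_state()["position"]);go([433,-273.3,7.5],.2264)
E
```

```text
[ 432.65466646 -274.39046943   37.33675718]
slide [0.6, -0.9, 29.8] dr [-0.01, -0.0, -0.0]
```

{"method": "step_arm", "body": {"motion": [{"slide": [0.6, -0.9, 12], "dr": [0, 0, 0], "jaw": 60}, {"slide": [0.6, -0.9, 24], "dr": [0, 0, 0], "jaw": 60}, {"slide": [0.6, -0.9, 30], "dr": [0, 0, 0], "jaw": 60}, {"slide": [0.6, -0.9, 30], "dr": [0, 0, 0], "jaw": 50}, {"slide": [0.6, -0.9, 30], "dr": [0, 0, 0], "jaw": 10}, {"slide": [0.6, -0.9, 30], "dr": [0, 0, 0], "jaw": 10}, {"slide": [0.6, -0.9, 30], "dr": [0, 0, 0], "jaw": 10}, {"slide": [0.6, -0.9, 30], "dr": [0, 0, 0], "jaw": 10}]}}

```text
clock: 9.3
position: [433.5, -272.8, 7.8]
ee_rot: [0.994, 0.113, 0.001, -0.0]
contact_force: [0.5, -0.7, 4.6]
gripper_width: 20.2
grasp_force: 60.1
```

{"method": "step_arm", "body": {"motion": [{"slide": [0, 0, -10], "dr": [0, 0, 0], "jaw": 10}, {"slide": [0, 0, -30], "dr": [0, 0, 0], "jaw": 10}, {"slide": [0, 0, -60], "dr": [0, 0, 0], "jaw": 10}, {"slide": [0, 0, -90], "dr": [0, 0, 0], "jaw": 10}, {"slide": [0, 0, -120], "dr": [0, 0, 0], "jaw": 10}, {"slide": [0, 0, -140], "dr": [0, 0, 0], "jaw": 10}, {"slide": [0, 0, -140], "dr": [0, 0, 0], "jaw": 10}, {"slide": [0, 0, -140], "dr": [0, 0, 0], "jaw": 10}]}}

```text
clock: 10.3
position: [431.7, -272.2, 146.0]
ee_rot: [0.994, 0.113, -0.001, -0.002]
contact_force: [0.8, 0.3, -2.3]
gripper_width: 20.2
grasp_force: 59.4
```

```bash
python3 - <<'E'
from h import *
s=arm.read_state();print(s["position"],s["gripper_width"],s["grasp_force"],s["contact_force"],s["wrist_torque"])
S="scene"
for n in C:
    im=optics.get_image(n); cv2.imwrite(f"pics/{n}3.png",im)
    k=(im[...,2].astype(int)-im[...,0]>90)&(im[...,2]>150); k[:160]=0;k[:,:290]=0;k[270:]=0
    num,lab,st,cen=cv2.connectedComponentsWithStats(k.astype(np.uint8)); i=1+np.argmax(st[1:,4]); print(n,cen[i],st[i])
# predicted cover for rigid carry
pz=s["position"]-[0,0,0]; c=np.cos(.2264);q=np.sin(.2264)
for dz in(-10,0,10): P=[s["position"][0]+80*c,s["position"][1]+80*q,s["position"][2]-4+22+dz]; print(dz,[proj(n,P)[0].round(1) for n in C])
T=world(CL,[-80,0,0])[0]; go([T[0]-40*np.cos(.2323),T[1]-40*np.sin(.2323),150],.2323)
E
```

```text
[ 431.66103052 -272.23191674  146.00477138] 20.177322707447367 59.37261164188385 [ 0.8352901   0.28424668 -2.31645984] [-0.03682847  0.11492226 -0.04876401]Traceback (most recent call last):
  File "<stdin>", line 7, in <module>
    return _wrapfunc(a, 'argmax', axis=axis, out=out, **kwds)
    return bound(*args, **kwds)
ValueError: attempt to get argmax of an empty sequence
```

```bash
python3 - <<'E'
from h import *
s=arm.read_state()
D=[(.3855,.0068,1.5916,147.1,606.9,230.3),(.36,-.25,.97,438.96,357.55,148.57),(.11532,-.30754,.26049,474.9,-38,250.6),(*s["joints"][[1,2,0]],*s["position"])]
for sg in(1,-1):
  def f(p):
    o=[]
    for j2,j3,j1,x,y,z in D:
        r=p[0]*np.sin(j2)+p[1]*np.cos(j3-j2); zz=p[3]+p[0]*np.cos(j2)+sg*p[1]*np.sin(j3-j2)
        o+=[r*np.cos(j1)+p[2]*np.sin(j1)-x, r*np.sin(j1)-p[2]*np.cos(j1)-y, zz-z]
    return o
  q=least_squares(f,[450,450,150,-100]);print(sg,q.x.round(1),np.round(q.fun,1),s["joints"].round(3))
T=world(CL,[-90,0,0])[0]; go([T[0],T[1],130],.2323)
E
```

```text
1 [ 561.8  421.7  159.4 -134.8] [-0.2 -0.7 -0.4 -0.2  0.7  0.9  0.2 -0.4 -0.3  0.3 -0.4 -0.2] [-0.246  0.277 -0.388 -0.003 -0.909  2.045]
-1 [ 787.1  338.2  159.4 -724. ] [ -0.4   6.5 -99.9   6.    9.7  57.8 -48.3 -13.3 -53.9  -3.8   0.6  96. ] [-0.246  0.277 -0.388 -0.003 -0.909  2.045]
slide [102.6, -332.8, 16.8] dr [-0.03, 0.01, -0.04]
```

{"method": "step_arm", "body": {"motion": [{"slide": [6, -20, 0], "dr": [0, 0, 0], "jaw": 10}, {"slide": [18, -60, 0], "dr": [0, 0, 0], "jaw": 10}, {"slide": [33, -110, 0], "dr": [0, 0, 0], "jaw": 10}, {"slide": [49, -160, 0], "dr": [0, 0, 0], "jaw": 10}, {"slide": [65, -210, 0], "dr": [0, 0, 0], "jaw": 10}, {"slide": [80, -260, 0], "dr": [0, 0, 0], "jaw": 10}, {"slide": [93, -305, 0], "dr": [0, 0, 0], "jaw": 10}, {"slide": [102.6, -332, 10], "dr": [0, 0, 0], "jaw": 10}]}}

```text
clock: 11.35
position: [458.0, 75.9, 137.3]
ee_rot: [0.993, 0.114, 0.0, -0.001]
contact_force: [-0.3, 0.7, -2.1]
gripper_width: 20.3
grasp_force: 59.4
```

{"method": "step_arm", "body": {"motion": [{"slide": [0, 0, 10], "dr": [0, 0, 0], "jaw": 10}, {"slide": [0, 0, 20], "dr": [0, 0, 0], "jaw": 10}, {"slide": [0, 0, 20], "dr": [0, 0, 0], "jaw": 10}, {"slide": [0, 0, 20], "dr": [0, 0, 0], "jaw": 10}, {"slide": [0, 0, 20], "dr": [0, 0, 0], "jaw": 10}, {"slide": [0, 0, 20], "dr": [0, 0, 0], "jaw": 10}, {"slide": [0, 0, 20], "dr": [0, 0, 0], "jaw": 10}, {"slide": [0, 0, 20], "dr": [0, 0, 0], "jaw": 10}]}}

```text
clock: 12.35
position: [458.1, 73.9, 117.9]
ee_rot: [0.994, 0.113, 0.0, -0.001]
contact_force: [0.9, 0.5, -1.6]
gripper_width: 20.7
grasp_force: 59.4
```

```bash
python3 - <<'E'
from h import *
s=arm.read_state(); print(s["position"],s["contact_force"],s["wrist_torque"])
a=[]
for n in C:
    im=optics.get_image(n); cv2.imwrite(f"pics/{n}4.png",im); u,v=proj(n,[540,80,80])[0].astype(int)
    print(n,u-33,v-40)
    a.append(cv2.resize(im[v-40:v+40,u-33:u+33],None,fx=6,fy=6,interpolation=cv2.INTER_CUBIC))
cv2.imwrite("pics/a4.png",np.hstack(a))
p=s["position"]; c=[np.cos(.2264),np.sin(.2264)]
print([(n,proj(n,[p[0]+79.5*c[0],p[1]+79.5*c[1],p[2]-4+22])[0]) for n in C])
go([*world(CL,[-79,0,0])[0][:2],60],.2323)
E
```

```text
[458.10721963  73.8898781  117.93170543] [ 0.93737323  0.45587702 -1.62847971] [-0.02523405  0.09500134  0.03136582]
scene 228 165
top 224 152
[('scene', array([258.1254016 , 194.17024546])), ('top', array([254.86874782, 185.26122974]))]
slide [10.0, -1.4, 57.9] dr [-0.01, -0.01, -0.04]
```

View pics/a4.png

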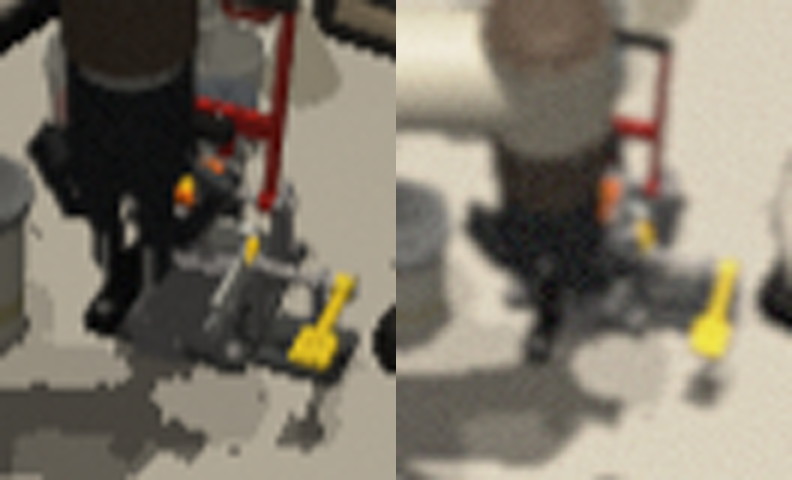

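{"method": "step_arm", "body": {"motion": [{"slide": [3, -0.5, 12], "dr": [0, 0, -0.04], "jaw": 10}, {"slide": [6, -1, 25], "dr": [0, 0, -0.04], "jaw": 10}, {"slide": [10, -1.4, 38], "dr": [0, 0, -0.04], "jaw": 10}, {"slide": [10, -1.4, 48], "dr": [0, 0, -0.04], "jaw": 10}, {"slide": [10, -1.4, 54], "dr": [0, 0, -0.04], "jaw": 10}, {"slide": [10, -1.4, 54], "dr": [0, 0, -0.04], "jaw": 10}, {"slide": [10, -1.4, 54], "dr": [0, 0, -0.04], "jaw": 10}, {"slide": [10, -1.4, 54], "dr": [0, 0, -0.04], "jaw": 10}]}}

```text
clock: 13.45
position: [467.8, 77.7, 64.3]
ee_rot: [0.993, 0.116, 0.001, -0.001]
contact_force: [0.1, -0.1, -2.3]
gripper_width: 20.1
grasp_force: 59.4
```

```bash
python3 - <<'E'
from h import *
s=arm.read_state(); print(s["position"],s["contact_force"],s["wrist_torque"])
go([*world(CL,[-79,0,0])[0][:2],36],.2323)
E
```

```text
[467.79828962  77.72587565  64.29351345] [ 0.11377845 -0.14196931 -2.3325308 ] [-0.05563392  0.09660498  0.01358651]
slide [-0.3, 0.1, 28.3] dr [-0.01, -0.01, 0.0]
```

{"method": "step_arm", "body": {"motion": [{"slide": [0, 0, 4], "dr": [0, 0, 0], "jaw": 10}, {"slide": [0, 0, 8], "dr": [0, 0, 0], "jaw": 10}, {"slide": [0, 0, 12], "dr": [0, 0, 0], "jaw": 10}, {"slide": [0, 0, 15], "dr": [0, 0, 0], "jaw": 10}, {"slide": [0, 0, 18], "dr": [0, 0, 0], "jaw": 10}, {"slide": [0, 0, 20], "dr": [0, 0, 0], "jaw": 10}, {"slide": [0, 0, 20], "dr": [0, 0, 0], "jaw": 10}, {"slide": [0, 0, 20], "dr": [0, 0, 0], "jaw": 10}]}}

```text
clock: 14.45
position: [467.6, 77.7, 43.9]
ee_rot: [0.993, 0.116, 0.0, -0.001]
contact_force: [-0.1, -0.2, -1.7]
gripper_width: 20.4
grasp_force: 59.4
```

{"method": "step_arm", "body": {"motion": [{"slide": [0, 0, 3], "dr": [0, 0, 0], "jaw": 10}, {"slide": [0, 0, 6], "dr": [0, 0, 0], "jaw": 10}, {"slide": [0, 0, 8], "dr": [0, 0, 0], "jaw": 10}, {"slide": [0, 0, 9], "dr": [0, 0, 0], "jaw": 10}, {"slide": [0, 0, 10], "dr": [0, 0, 0], "jaw": 10}, {"slide": [0, 0, 10], "dr": [0, 0, 0], "jaw": 10}, {"slide": [0, 0, 10], "dr": [0, 0, 0], "jaw": 10}, {"slide": [0, 0, 10], "dr": [0, 0, 0], "jaw": 10}]}}

```text
clock: 15.45
position: [467.5, 77.6, 33.9]
ee_rot: [0.993, 0.116, 0.0, -0.001]
contact_force: [-0.4, -0.8, -1.3]
gripper_width: 20.2
grasp_force: 59.5
```

{"method": "step_arm", "body": {"motion": [{"slide": [0, 0, 1], "dr": [0, 0, 0], "jaw": 10}, {"slide": [0, 0, 1.5], "dr": [0, 0, 0], "jaw": 10}, {"slide": [0, 0, 1.5], "dr": [0, 0, 0], "jaw": 50}, {"slide": [0, 0, 1.5], "dr": [0, 0, 0], "jaw": 50}, {"slide": [0, 0, 1.5], "dr": [0, 0, 0], "jaw": 50}, {"slide": [0, 0, 1.5], "dr": [0, 0, 0], "jaw": 50}, {"slide": [0, 0, 1.5], "dr": [0, 0, 0], "jaw": 50}, {"slide": [0, 0, 1.5], "dr": [0, 0, 0], "jaw": 50}]}}

```text
clock: 16.45
position: [467.5, 77.6, 32.3]
ee_rot: [0.993, 0.116, 0.0, -0.001]
contact_force: [0.3, 0.3, 0.0]
gripper_width: 49.7
grasp_force: 0.0
```

{"method": "step_arm", "body": {"motion": [{"slide": [0, 0, -10], "dr": [0, 0, 0], "jaw": 50}, {"slide": [0, 0, -40], "dr": [0, 0, 0], "jaw": 50}, {"slide": [0, 0, -90], "dr": [0, 0, 0], "jaw": 50}, {"slide": [-20, 0, -140], "dr": [0, 0, 0], "jaw": 50}, {"slide": [-60, 0, -190], "dr": [0, 0, 0], "jaw": 50}, {"slide": [-70, 50, -230], "dr": [0, 0, 0], "jaw": 50}, {"slide": [-70, 110, -260], "dr": [0, 0, 0], "jaw": 50}, {"slide": [-70, 150, -260], "dr": [0, 0, 0], "jaw": 50}]}}

```text
clock: 17.45
position: [434.8, -86.4, 295.8]
ee_rot: [0.993, 0.116, 0.004, -0.001]
contact_force: [0.6, 0.6, -1.0]
gripper_width: 49.9
grasp_force: 0.0
```

```bash
python3 - <<'E'
from h import *
s=arm.read_state(); print(s["position"],s["contact_force"])
a=[]
for n in C:
    im=optics.get_image(n); cv2.imwrite(f"pics/{n}5.png",im); u,v=proj(n,[540,80,80])[0].astype(int)
    print(n,u-33,v-50)
    a.append(cv2.resize(im[v-50:v+35,u-33:u+33],None,fx=6,fy=6,interpolation=cv2.INTER_CUBIC))
    k=(im[...,2].astype(int)-im[...,0]>90)&(im[...,2]>150)&(im[...,1]>70); k[:v-30]=0;k[v+20:]=0;k[:,:u-20]=0;k[:,u+15:]=0
    y,x=np.nonzero(k);print(n,len(x),x.mean(),y.mean(),proj(n,world(CL,[0,0,52]))[0])
cv2.imwrite("pics/a5.png",np.hstack(a))
E
```

```text
[434.78969218 -86.44437453 295.76818693] [ 0.57045967  0.62420824 -1.0309212 ]
scene 228 155
scene 79 259.50632911392404 207.7594936708861 [258.48183286 208.2822164 ]
top 224 142
top 91 256.53846153846155 190.2967032967033 [255.13385746 193.14818182]
```

View pics/a5.png

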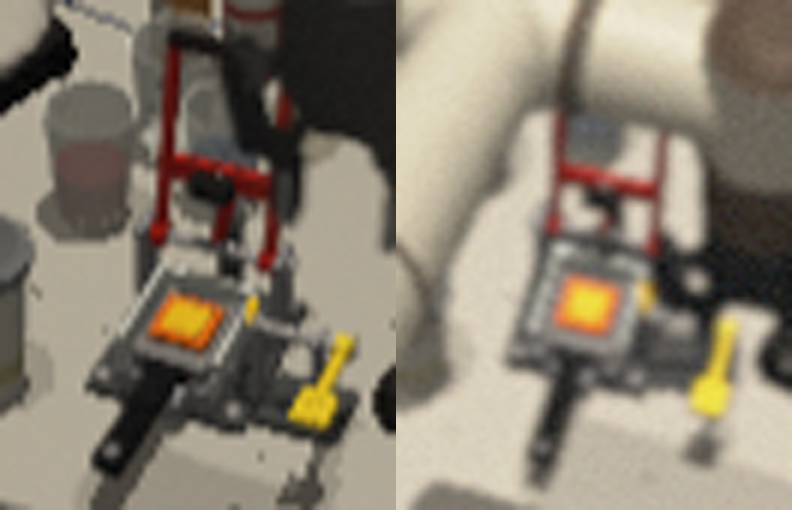

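The head sits squarely in the nest with the handle out of the front, cover proud (cover at (187,320) left, (588,303) right). Next is the bar.

```bash
python3 - <<'E'
from h import *
go([*world(CL,[82,0,0])[0][:2],290],CL[2]-np.pi/2)
E
```

```text
slide [230.7, -154.7, 4.3] dr [-0.02, -0.01, 11.21]
```

{"method": "step_arm", "body": {"motion": [{"slide": [20, -13, 0], "dr": [0, 0, 1.2], "jaw": 40}, {"slide": [55, -37, 0], "dr": [0, 0, 2.5], "jaw": 40}, {"slide": [95, -63, 0], "dr": [0, 0, 3.8], "jaw": 40}, {"slide": [135, -90, 0], "dr": [0, 0, 5.1], "jaw": 40}, {"slide": [175, -117, 0], "dr": [0, 0, 6.4], "jaw": 40}, {"slide": [210, -140, 0], "dr": [0, 0, 7.7], "jaw": 40}, {"slide": [230.7, -154.7, 0], "dr": [0, 0, 9], "jaw": 40}, {"slide": [230.7, -154.7, 0], "dr": [0, 0, 10.2], "jaw": 40}]}}

```text
clock: 18.55
position: [623.0, 120.9, 291.5]
ee_rot: [0.827, -0.563, -0.001, -0.0]
contact_force: [-0.0, 0.8, -0.6]
gripper_width: 39.9
grasp_force: 0.0
```

```bash
python3 - <<'E'
from h import *
print(arm.read_state()["position"])
go([*world(CL,[82,0,0])[0][:2],255],CL[2]-np.pi/2)
E
```

```text
[622.99039603 120.92428746 291.46203729]
slide [6.3, 1.1, 36.5] dr [0.01, 0.01, 1.03]
```

{"method": "step_arm", "body": {"motion": [{"slide": [4, 1, 5], "dr": [0, 0, 1.03], "jaw": 40}, {"slide": [4, 1, 15], "dr": [0, 0, 1.03], "jaw": 40}, {"slide": [4, 1, 25], "dr": [0, 0, 1.03], "jaw": 40}, {"slide": [4, 1, 36], "dr": [0, 0, 1.03], "jaw": 40}, {"slide": [4, 1, 36], "dr": [0, 0, 1.03], "jaw": 40}, {"slide": [4, 1, 36], "dr": [0, 0, 1.03], "jaw": 40}, {"slide": [4, 1, 36], "dr": [0, 0, 1.03], "jaw": 40}, {"slide": [4, 1, 36], "dr": [0, 0, 1.03], "jaw": 40}]}}

```text
clock: 19.55
position: [623.5, 114.8, 256.8]
ee_rot: [0.785, -0.619, -0.0, -0.001]
contact_force: [-0.8, 0.8, 1.2]
gripper_width: 40.0
grasp_force: 0.0
```

```bash
python3 - <<'E'
from h import *
a=[]
for n in C:
    im=optics.get_image(n); cv2.imwrite(f"pics/{n}6.png",im); u,v=proj(n,[624,115,230])[0].astype(int)
    a.append(cv2.resize(im[v-40:v+30,u-33:u+33],None,fx=6,fy=6,interpolation=cv2.INTER_CUBIC))
cv2.imwrite("pics/a6.png",np.hstack(a))
print(arm.read_state()["position"])
go([*world(CL,[82,0,0])[0][:2],211],CL[2]-np.pi/2)
E
```

```text
[623.38278853 114.7571152  256.67292199]
slide [0.3, -0.7, 45.7] dr [-0.01, 0.01, 0.02]
```

View pics/a6.png

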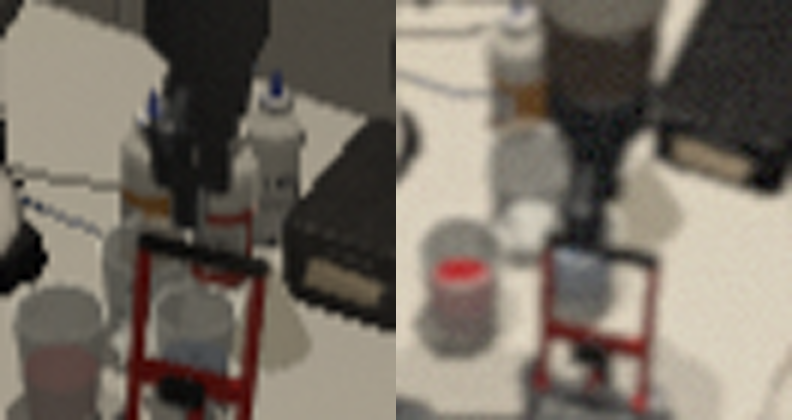

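The fingers stand above the middle of the bar (bar about (200,250) left, (602,250) right). I'll descend and grip.

{"method": "step_arm", "body": {"motion": [{"slide": [0, -0.7, 12], "dr": [0, 0, 0], "jaw": 40}, {"slide": [0, -0.7, 24], "dr": [0, 0, 0], "jaw": 40}, {"slide": [0, -0.7, 36], "dr": [0, 0, 0], "jaw": 40}, {"slide": [0, -0.7, 46], "dr": [0, 0, 0], "jaw": 40}, {"slide": [0, -0.7, 46], "dr": [0, 0, 0], "jaw": 40}, {"slide": [0, -0.7, 46], "dr": [0, 0, 0], "jaw": 5}, {"slide": [0, -0.7, 46], "dr": [0, 0, 0], "jaw": 5}, {"slide": [0, -0.7, 46], "dr": [0, 0, 0], "jaw": 5}]}}

```text
clock: 20.65
position: [624.6, 115.2, 211.3]
ee_rot: [0.785, -0.619, 0.0, -0.002]
contact_force: [1.0, 0.5, 1.0]
gripper_width: 11.9
grasp_force: 58.5
```

```bash
python3 - <<'E'
from h import *
s=arm.read_state();print(s["position"],s["gripper_width"],s["grasp_force"],s["contact_force"])
# arc: radius 150 about hinge; arm angle q: bar at clamp x=55+150*sin(.1745-q)... 
for q in np.arange(0,1.76,.1): print(round(q,2),[round(float(v),1) for v in (-(150*np.sin(.1745-q)-150*np.sin(.1745)), -150*(np.cos(.1745-q)-np.cos(.1745)))])
E
```

```text
[624.55878071 115.15110763 211.25811434] 11.877699874456498 58.469021916389465 [1.01170299 0.45360927 0.95284296]
0.0 [-0.0, -0.0]
0.1 [14.9, -1.9]
0.2 [29.9, -2.2]
0.3 [44.8, -1.1]
0.4 [59.6, 1.5]
0.5 [74.0, 5.6]
0.6 [88.0, 11.1]
0.7 [101.3, 18.0]
0.8 [113.9, 26.1]
0.9 [125.6, 35.5]
1.0 [136.3, 46.0]
1.1 [145.9, 57.5]
1.2 [154.3, 69.9]
1.3 [161.4, 83.1]
1.4 [167.2, 97.0]
1.5 [171.6, 111.3]
1.6 [174.5, 126.0]
1.7 [175.9, 140.9]
```

{"method": "step_arm", "body": {"motion": [{"slide": [0, 14.9, -1.9], "dr": [0, 0, 0], "jaw": 5}, {"slide": [0, 29.9, -2.2], "dr": [0, 0, 0], "jaw": 5}, {"slide": [0, 44.8, -1.1], "dr": [0, 0, 0], "jaw": 5}, {"slide": [0, 59.6, 1.5], "dr": [0, 0, 0], "jaw": 5}, {"slide": [0, 74, 5.6], "dr": [0, 0, 0], "jaw": 5}, {"slide": [0, 88, 11.1], "dr": [0, 0, 0], "jaw": 5}, {"slide": [0, 101.3, 18], "dr": [0, 0, 0], "jaw": 5}, {"slide": [0, 113.9, 26.1], "dr": [0, 0, 0], "jaw": 5}]}}

```text
clock: 21.65
position: [521.1, 90.5, 191.8]
ee_rot: [0.786, -0.618, 0.007, -0.01]
contact_force: [5.0, -0.1, 16.3]
gripper_width: 11.4
grasp_force: 61.4
```

```bash
python3 - <<'E'
from h import *
s=arm.read_state();print(s["position"],s["gripper_width"],s["grasp_force"],s["contact_force"])
c,q=np.cos(CL[2]),np.sin(CL[2]); d=s["position"][:2]-CL[:2]; x,y=c*d[0]+q*d[1],-q*d[0]+c*d[1]; z=s["position"][2]+12
print(x,y,z,np.hypot(x-55,z-75), np.arctan2(-(x-55),z-75)+.1745)
E
```

```text
[521.08407825  90.52158717 191.80375087] 11.428945207169914 61.4362370967865 [ 4.99351779 -0.07487732 16.31225807]
-23.90482071637882 0.2310745627967581 203.80375087007005 151.0509085390848 0.724130713575063
```

{"method": "step_arm", "body": {"motion": [{"slide": [0, 11.7, 9.4], "dr": [0, 0, 0], "jaw": 5}, {"slide": [0, 22.4, 19.9], "dr": [0, 0, 0], "jaw": 5}, {"slide": [0, 32, 31.4], "dr": [0, 0, 0], "jaw": 5}, {"slide": [0, 40.4, 43.8], "dr": [0, 0, 0], "jaw": 5}, {"slide": [0, 47.5, 57], "dr": [0, 0, 0], "jaw": 5}, {"slide": [0, 53.3, 70.9], "dr": [0, 0, 0], "jaw": 5}, {"slide": [0, 57.7, 85.2], "dr": [0, 0, 0], "jaw": 5}, {"slide": [0, 59.4, 92.5], "dr": [0, 0, 0], "jaw": 5}]}}

```text
clock: 22.65
position: [456.9, 75.2, 92.3]
ee_rot: [0.785, -0.619, 0.001, -0.003]
contact_force: [3.6, -2.0, 1.0]
gripper_width: 11.4
grasp_force: 68.3
```

{"method": "step_arm", "body": {"motion": [{"slide": [0, 0, 0], "dr": [0, 0, 0], "jaw": 5}, {"slide": [0, 0, 0], "dr": [0, 0, 0], "jaw": 30}, {"slide": [0, 0, 0], "dr": [0, 0, 0], "jaw": 40}, {"slide": [0, 0, 0], "dr": [0, 0, 0], "jaw": 40}, {"slide": [0, 0, 0], "dr": [0, 0, 0], "jaw": 40}, {"slide": [0, 0, 0], "dr": [0, 0, 0], "jaw": 40}, {"slide": [0, 0, 0], "dr": [0, 0, 0], "jaw": 40}, {"slide": [0, 0, 0], "dr": [0, 0, 0], "jaw": 40}]}}

```text
clock: 23.65
position: [455.5, 74.8, 91.7]
ee_rot: [0.785, -0.619, -0.0, -0.001]
contact_force: [0.4, 0.5, 0.1]
gripper_width: 40.0
grasp_force: 0.0
```

```bash
python3 - <<'E'
from h import *
s=arm.read_state();print(s["position"],s["gripper_width"],s["grasp_force"],s["contact_force"])
c,q=np.cos(CL[2]),np.sin(CL[2]); d=s["position"][:2]-CL[:2]; x,y=c*d[0]+q*d[1],-q*d[0]+c*d[1]; z=s["position"][2]+12
print(x,y,z,np.hypot(x-55,z-75), np.arctan2(-(x-55),z-75)+.1745)
E
```

```text
[455.4863989   74.81142768  91.69119535] 40.016996823994646 0.0 [0.38452847 0.48309724 0.06532183]
-91.3572473536727 0.04455664111741342 103.69119534835525 149.14298020175679 1.5517158131433209
```

{"method": "step_arm", "body": {"motion": [{"slide": [0, 0, -15], "dr": [0, 0, 0], "jaw": 40}, {"slide": [0, 0, -45], "dr": [0, 0, 0], "jaw": 40}, {"slide": [0, 0, -80], "dr": [0, 0, 0], "jaw": 20}, {"slide": [40, -5, -80], "dr": [0, 0, 0], "jaw": 0}, {"slide": [90, -15, -80], "dr": [0, 0, 0], "jaw": 0}, {"slide": [114, -30, -80], "dr": [0, 0, 0], "jaw": 0}, {"slide": [114, -30, -80], "dr": [0, 0, 0], "jaw": 0}, {"slide": [114, -30, -80], "dr": [0, 0, 0], "jaw": 0}]}}

```text
clock: 24.65
position: [510.7, -29.1, 171.2]
ee_rot: [0.785, -0.619, -0.001, -0.001]
contact_force: [0.3, -0.4, 0.3]
gripper_width: 0.3
grasp_force: 0.0
```

```bash
python3 - <<'E'
from h import *
s=arm.read_state();print(s["position"],s["gripper_width"],s["contact_force"])
for n in C:
    im=optics.get_image(n); cv2.imwrite(f"pics/{n}7.png",im)
    i=im.astype(int); k=(i[...,2]-i[...,1]>60)&(i[...,2]-i[...,0]>50)&(i[...,2]>80)
    y,x=np.nonzero(k); m=(x>225)&(x<300)&(y>130)&(y<240); x,y=x[m],y[m]
    print(n,m.sum(),x.mean(),y.mean(),x.min(),x.max(),y.min(),y.max())
    for q in(0,1.4,1.75):
        f=lambda r,yy:proj(n,world(CL,[55+r*np.sin(.1745-q),yy,75+r*np.cos(.1745-q)]))[0].round(0).tolist()
        print(q,[f(r,yy) for r in(20,140) for yy in(40,-40)])
go([*world(CL,[-65,-114,0])[0][:2],100],CL[2]-np.pi/2)
E
```

```text
[510.66500224 -29.07669413 171.23050899] 0.2959351096194792 [ 0.25100769 -0.43964762  0.33657686]
scene 187 259.03208556149735 203.7326203208556 244 273 191 215
0 [[255.0, 189.0], [273.0, 194.0], [257.0, 163.0], [276.0, 168.0]]
1.4 [[253.0, 195.0], [271.0, 200.0], [241.0, 205.0], [261.0, 210.0]]
1.75 [[253.0, 196.0], [271.0, 201.0], [241.0, 215.0], [260.0, 221.0]]
top 185 256.0918918918919 189.9189189189189 244 267 177 202
0 [[250.0, 176.0], [267.0, 180.0], [251.0, 158.0], [268.0, 161.0]]
1.4 [[249.0, 181.0], [266.0, 185.0], [242.0, 197.0], [259.0, 201.0]]
1.75 [[249.0, 182.0], [265.0, 186.0], [242.0, 204.0], [259.0, 208.0]]
slide [0.8, 3.5, 71.5] dr [-0.0, 0.01, 0.03]
```

```bash
python3 - <<'E'
from h import *
for t in(5,7):
  for n in C:
    im=cv2.imread(f"pics/{n}{t}.png").astype(np.float32); red=cv2.GaussianBlur(im[...,2]-im[...,1],(0,0),.7)
    sc=[]
    Q=np.arange(-.1,1.9,.05) if t==5 else np.arange(1.3,1.9,.05)
    for q in Q:
        P=[]
        for yy in(-41,41):
            r=np.linspace(40,135,60); P.append(proj(n,world(CL,np.c_[55+r*np.sin(.1745-q),r*0+yy,75+r*np.cos(.1745-q)])))
        P=np.vstack(P).astype(np.float32); sc.append(cv2.remap(red,P[:,:1].copy(),P[:,1:].copy(),1).mean())
    print(t,n,Q[np.argmax(sc)],np.round(sc,0).tolist() if t==7 else "")
E
```

```text
5 scene 0.0 
5 top 0.1 
7 scene 1.6500000000000004 [43.0, 46.0, 49.0, 53.0, 59.0, 66.0, 73.0, 77.0, 76.0, 69.0, 57.0, 44.0]
7 top 1.6000000000000003 [62.0, 63.0, 65.0, 66.0, 67.0, 67.0, 67.0, 67.0, 66.0, 65.0, 63.0, 60.0]
```

```bash
python3 - <<'E'
from h import *
n="scene"
g={}
for t in(5,8):
    im=cv2.imread(f"pics/{n}{t}.png") if t==5 else optics.get_image(n)
    cv2.imwrite(f"pics/{n}{t}.png",im); im=im.astype(np.float32)
    red=cv2.GaussianBlur(im[...,2]-im[...,1],(0,0),.5); gray=cv2.GaussianBlur(im.max(2),(0,0),.5)
    Q=np.arange(-.1,.12,.02) if t==5 else np.arange(1.5,1.9,.02)
    def samp(img,r,ys,q):
        P=np.vstack([proj(n,world(CL,np.c_[55+r*np.sin(.1745-q),r*0+y,75+r*np.cos(.1745-q)])) for y in ys]).astype(np.float32)
        return cv2.remap(img,P[:,:1].copy(),P[:,1:].copy(),1).mean()
    for ys in((-41,),(41,)):
        sc=[samp(red,np.linspace(40,135,60),ys,q) for q in Q]; print(t,ys,round(Q[np.argmax(sc)],2),np.round(sc).tolist())
    ys=[*range(-32,-16,4),*range(20,33,4)]
    sc=[samp(gray,np.array([150.]),ys,q) for q in Q]; print("bar",round(Q[np.argmin(sc)],2),np.round(sc).tolist())
E
```

```text
5 (-41,) 0.1 [7.0, 8.0, 9.0, 11.0, 12.0, 13.0, 15.0, 17.0, 18.0, 18.0, 18.0]
5 (41,) 0.0 [51.0, 55.0, 57.0, 59.0, 60.0, 60.0, 59.0, 57.0, 54.0, 51.0, 47.0]
bar 0.0 [45.0, 39.0, 35.0, 32.0, 29.0, 28.0, 29.0, 33.0, 38.0, 45.0, 52.0]
8 (-41,) 1.62 [86.0, 87.0, 89.0, 90.0, 92.0, 93.0, 93.0, 92.0, 90.0, 87.0, 83.0, 78.0, 72.0, 65.0, 58.0, 51.0, 45.0, 38.0, 33.0, 28.0]
8 (41,) 1.7 [31.0, 35.0, 41.0, 46.0, 53.0, 60.0, 66.0, 72.0, 77.0, 80.0, 82.0, 82.0, 80.0, 76.0, 71.0, 65.0, 59.0, 53.0, 47.0, 41.0]
bar 1.72 [101.0, 93.0, 82.0, 70.0, 63.0, 60.0, 59.0, 53.0, 42.0, 28.0, 18.0, 14.0, 15.0, 20.0, 28.0, 40.0, 54.0, 67.0, 78.0, 85.0]
```

{"method": "step_arm", "body": {"motion": [{"slide": [0.8, 3.5, 20], "dr": [0, 0, 0], "jaw": 0}, {"slide": [0.8, 3.5, 50], "dr": [0, 0, 0], "jaw": 0}, {"slide": [0.8, 3.5, 75], "dr": [0, 0, 0], "jaw": 0}, {"slide": [0.8, 3.5, 80], "dr": [0, 0, 0], "jaw": 0}, {"slide": [0.8, 3.5, 80], "dr": [0, 0, 0], "jaw": 0}, {"slide": [0.8, 3.5, 80], "dr": [0, 0, 0], "jaw": 0}, {"slide": [0.8, 3.5, 80], "dr": [0, 0, 0], "jaw": 0}, {"slide": [0.8, 3.5, 80], "dr": [0, 0, 0], "jaw": 0}]}}

```text
clock: 25.8
position: [508.3, -30.6, 92.1]
ee_rot: [0.785, -0.619, -0.0, -0.001]
contact_force: [0.2, 0.1, -1.1]
gripper_width: -0.3
grasp_force: 0.0
```

```bash
python3 - <<'E'
from h import *
s=arm.read_state();print(s["position"],s["contact_force"])
go([*world(CL,[-62,-114,0])[0][:2],42],CL[2]-np.pi/2)
E
```

```text
[508.31760811 -30.61772859  92.07253117] [ 0.22054782  0.10231852 -1.09044143]
slide [-0.6, -2.1, 50.1] dr [-0.01, 0.01, 0.02]
```

{"method": "step_arm", "body": {"motion": [{"slide": [0, 0, 14], "dr": [0, 0, 0], "jaw": 0}, {"slide": [0, 0, 24], "dr": [0, 0, 0], "jaw": 0}, {"slide": [0, -1, 34], "dr": [0, 0, 0], "jaw": 0}, {"slide": [0, -3, 44], "dr": [0, 0, 0], "jaw": 0}, {"slide": [0, -4, 52], "dr": [0, 0, 0], "jaw": 0}, {"slide": [0, -4, 52], "dr": [0, 0, 0], "jaw": 0}, {"slide": [0, -4, 52], "dr": [0, 0, 0], "jaw": 0}, {"slide": [0, -4, 52], "dr": [0, 0, 0], "jaw": 0}]}}

```text
clock: 26.8
position: [511.3, -29.8, 39.1]
ee_rot: [0.785, -0.619, -0.001, -0.0]
contact_force: [-0.5, -1.1, 1.3]
gripper_width: -0.1
grasp_force: 1.0
```

{"method": "step_arm", "body": {"motion": [{"slide": [0, 2, -15], "dr": [0, 0, 0], "jaw": 0}, {"slide": [0, 4, -40], "dr": [0, 0, 0], "jaw": 0}, {"slide": [0, 4, -80], "dr": [0, 0, 0], "jaw": 0}, {"slide": [0, 4, -120], "dr": [0, 0, 0], "jaw": 20}, {"slide": [0, 4, -150], "dr": [0, 0, 0], "jaw": 50}, {"slide": [0, 4, -150], "dr": [0, 0, 0], "jaw": 50}, {"slide": [0, 4, -150], "dr": [0, 0, 0], "jaw": 50}, {"slide": [0, 4, -150], "dr": [0, 0, 0], "jaw": 50}]}}

```text
clock: 27.8
position: [507.3, -31.0, 188.6]
ee_rot: [0.785, -0.619, -0.001, 0.0]
contact_force: [-0.2, -0.7, -0.3]
gripper_width: 50.1
grasp_force: 0.0
```

```bash
python3 - <<'E'
from h import *
a=[]
for n in C:
    im=optics.get_image(n); cv2.imwrite(f"pics/{n}9.png",im); u,v=proj(n,[540,80,80])[0].astype(int)
    print(n,u-33,v-50)
    a.append(cv2.resize(im[v-50:v+35,u-33:u+33],None,fx=6,fy=6,interpolation=cv2.INTER_CUBIC))
cv2.imwrite("pics/a9.png",np.hstack(a))
go([*world(CL,[-79,0,0])[0][:2],120],CL[2])
E
```

```text
scene 228 155
top 224 142
slide [-114.8, 13.5, 68.8] dr [-0.0, 0.02, -11.23]
```

View pics/a9.png

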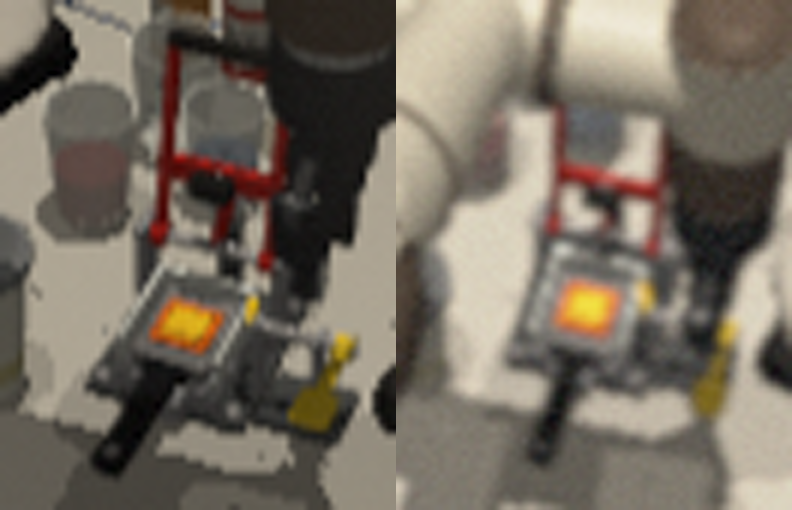

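The arm is open again and the holder still sits in the nest, its cover now lower (cover at (187,322), handle end at (110,465) in the scene crop). I'll grip the handle again.

{"method": "step_arm", "body": {"motion": [{"slide": [-5, 10, 0], "dr": [0, 0, -1.3], "jaw": 60}, {"slide": [-25, 13, 0], "dr": [0, 0, -2.6], "jaw": 60}, {"slide": [-45, 13.5, 0], "dr": [0, 0, -3.9], "jaw": 60}, {"slide": [-65, 13.5, 0], "dr": [0, 0, -5.2], "jaw": 60}, {"slide": [-85, 13.5, 0], "dr": [0, 0, -6.5], "jaw": 60}, {"slide": [-105, 13.5, 20], "dr": [0, 0, -7.8], "jaw": 60}, {"slide": [-114.8, 13.5, 40], "dr": [0, 0, -9.1], "jaw": 60}, {"slide": [-114.8, 13.5, 60], "dr": [0, 0, -10.4], "jaw": 60}]}}

```text
clock: 28.9
position: [467.9, 78.3, 128.7]
ee_rot: [0.998, 0.062, -0.0, -0.001]
contact_force: [-0.0, -0.1, -0.1]
gripper_width: 60.2
grasp_force: 0.0
```

{"method": "step_arm", "body": {"motion": [{"slide": [0, 0, 0], "dr": [0, 0, -0.8], "jaw": 60}, {"slide": [0, 0, 0], "dr": [0, 0, -0.83], "jaw": 60}, {"slide": [0, 0, 20], "dr": [0, 0, -0.83], "jaw": 60}, {"slide": [0, 0, 40], "dr": [0, 0, -0.83], "jaw": 60}, {"slide": [0, 0, 55], "dr": [0, 0, -0.83], "jaw": 60}, {"slide": [0, 0, 60], "dr": [0, 0, -0.83], "jaw": 60}, {"slide": [0, 0, 60], "dr": [0, 0, -0.83], "jaw": 60}, {"slide": [0, 0, 60], "dr": [0, 0, -0.83], "jaw": 60}]}}

```text
clock: 29.9
position: [468.7, 78.1, 70.4]
ee_rot: [0.993, 0.116, 0.001, -0.001]
contact_force: [0.0, -0.5, -0.5]
gripper_width: 59.8
grasp_force: 0.0
```

```bash
python3 - <<'E'
from h import *
print(arm.read_state()["position"])
go([467.5,77.6,33],CL[2])
E
```

```text
[468.6614388   78.08720982  70.36215912]
slide [-1.3, 0.3, 37.4] dr [-0.01, -0.01, 0.0]
```

{"method": "step_arm", "body": {"motion": [{"slide": [-1.3, 0.3, 14], "dr": [0, 0, 0], "jaw": 60}, {"slide": [-1.3, 0.3, 28], "dr": [0, 0, 0], "jaw": 60}, {"slide": [-1.3, 0.3, 38], "dr": [0, 0, 0], "jaw": 60}, {"slide": [-1.3, 0.3, 38], "dr": [0, 0, 0], "jaw": 60}, {"slide": [-1.3, 0.3, 38], "dr": [0, 0, 0], "jaw": 10}, {"slide": [-1.3, 0.3, 38], "dr": [0, 0, 0], "jaw": 10}, {"slide": [-1.3, 0.3, 38], "dr": [0, 0, 0], "jaw": 10}, {"slide": [-1.3, 0.3, 38], "dr": [0, 0, 0], "jaw": 10}]}}

```text
clock: 30.9
position: [467.3, 77.5, 32.3]
ee_rot: [0.993, 0.116, 0.001, -0.001]
contact_force: [-2.0, -1.0, 4.4]
gripper_width: 20.0
grasp_force: 61.8
```

{"method": "step_arm", "body": {"motion": [{"slide": [0, 0, -8], "dr": [0, 0, 0], "jaw": 10}, {"slide": [0, 0, -18], "dr": [0, 0, 0], "jaw": 10}, {"slide": [0, 0, -30], "dr": [0, 0, 0], "jaw": 10}, {"slide": [0, 0, -50], "dr": [0, 0, 0], "jaw": 10}, {"slide": [0, 0, -80], "dr": [0, 0, 0], "jaw": 10}, {"slide": [0, 0, -110], "dr": [0, 0, 0], "jaw": 10}, {"slide": [0, 0, -115], "dr": [0, 0, 0], "jaw": 10}, {"slide": [0, 0, -115], "dr": [0, 0, 0], "jaw": 10}]}}

```text
clock: 31.9
position: [466.3, 77.0, 146.4]
ee_rot: [0.993, 0.116, -0.0, -0.001]
contact_force: [-0.3, 0.4, -2.2]
gripper_width: 19.7
grasp_force: 61.1
```

```bash
python3 - <<'E'
from h import *
s=arm.read_state();print(s["position"],s["wrist_torque"])
# holder_mid is 29.5 ahead of grip; put mid on the mat centre
c=np.array([np.cos(.2323),np.sin(.2323)]); p=np.array([468,-266.7])-29.5*c; print(p); go([*p,148],.2323)
E
```

```text
[466.34324018  76.99437786 146.42203277] [-0.03563122  0.11779686 -0.05257303]
[ 439.29238558 -273.49138236]
slide [-107.0, 334.9, -2.3] dr [-0.02, -0.0, -0.0]
```

{"method": "step_arm", "body": {"motion": [{"slide": [-8, 22, 0], "dr": [0, 0, 0], "jaw": 10}, {"slide": [-22, 65, 0], "dr": [0, 0, 0], "jaw": 10}, {"slide": [-38, 118, 0], "dr": [0, 0, 0], "jaw": 10}, {"slide": [-55, 172, 0], "dr": [0, 0, 0], "jaw": 10}, {"slide": [-72, 226, 0], "dr": [0, 0, 0], "jaw": 10}, {"slide": [-88, 278, 0], "dr": [0, 0, 0], "jaw": 10}, {"slide": [-100, 315, 0], "dr": [0, 0, 0], "jaw": 10}, {"slide": [-107, 335, 0], "dr": [0, 0, 0], "jaw": 10}]}}

```text
clock: 32.9
position: [438.5, -275.1, 143.9]
ee_rot: [0.993, 0.115, -0.002, -0.002]
contact_force: [0.2, 1.6, -2.3]
gripper_width: 20.5
grasp_force: 61.1
```

{"method": "step_arm", "body": {"motion": [{"slide": [0, 0, 15], "dr": [0, 0, 0], "jaw": 10}, {"slide": [0, 0, 40], "dr": [0, 0, 0], "jaw": 10}, {"slide": [0, 0, 70], "dr": [0, 0, 0], "jaw": 10}, {"slide": [0, 0, 100], "dr": [0, 0, 0], "jaw": 10}, {"slide": [0, 0, 120], "dr": [0, 0, 0], "jaw": 10}, {"slide": [0, 0, 125], "dr": [0, 0, 0], "jaw": 10}, {"slide": [0, 0, 125], "dr": [0, 0, 0], "jaw": 10}, {"slide": [0, 0, 125], "dr": [0, 0, 0], "jaw": 10}]}}

```text
clock: 33.9
position: [440.7, -273.2, 21.7]
ee_rot: [0.993, 0.116, 0.001, -0.001]
contact_force: [-1.1, -0.8, -2.1]
gripper_width: 20.5
grasp_force: 61.0
```

{"method": "step_arm", "body": {"motion": [{"slide": [0, 0, 5], "dr": [0, 0, 0], "jaw": 10}, {"slide": [0, 0, 10], "dr": [0, 0, 0], "jaw": 10}, {"slide": [0, 0, 13], "dr": [0, 0, 0], "jaw": 10}, {"slide": [0, 0, 15], "dr": [0, 0, 0], "jaw": 10}, {"slide": [0, 0, 15], "dr": [0, 0, 0], "jaw": 10}, {"slide": [0, 0, 15], "dr": [0, 0, 0], "jaw": 40}, {"slide": [0, 0, 15], "dr": [0, 0, 0], "jaw": 50}, {"slide": [0, 0, 15], "dr": [0, 0, 0], "jaw": 50}]}}

```text
clock: 34.9
position: [440.4, -273.3, 6.2]
ee_rot: [0.993, 0.116, 0.001, -0.001]
contact_force: [0.1, 0.4, 0.3]
gripper_width: 50.2
grasp_force: 0.0
```

{"method": "step_arm", "body": {"motion": [{"slide": [0, 0, -15], "dr": [0, 0, 0], "jaw": 50}, {"slide": [0, 0, -50], "dr": [0, 0, 0], "jaw": 50}, {"slide": [0, 0, -100], "dr": [0, 0, 0], "jaw": 50}, {"slide": [0, -40, -150], "dr": [0, 0, 0], "jaw": 50}, {"slide": [0, -90, -190], "dr": [0, 0, 0], "jaw": 50}, {"slide": [0, -145, -190], "dr": [0, 0, 0], "jaw": 50}, {"slide": [0, -190, -190], "dr": [0, 0, 0], "jaw": 50}, {"slide": [0, -190, -190], "dr": [0, 0, 0], "jaw": 50}]}}

```text
clock: 35.9
position: [395.7, -86.8, 197.9]
ee_rot: [0.993, 0.118, 0.002, -0.001]
contact_force: [0.1, -0.9, 0.7]
gripper_width: 50.0
grasp_force: 0.0
```

```bash
python3 - <<'E'
from h import *
exp=np.array([440.7+79.5*np.cos(.2323),-273.2+79.5*np.sin(.2323)]); print(exp)
cs=[]
for n in C:
    im=optics.get_image(n); cv2.imwrite(f"pics/{n}10.png",im); u,v=proj(n,[510,-255,20])[0].astype(int)
    i=im.astype(int)[v-20:v+20,u-20:u+20]; y,x=np.nonzero(i[...,2]-i[...,0]>90); cs.append((n,np.array([x.mean()+u-20,y.mean()+v-20]))); print(n,len(x))
    # black handle end
r=least_squares(lambda p:np.concatenate([proj(n,[p[0],p[1],p[2]])[0]-c for n,c in cs]),[510,-255,22]);print("cover",r.x,r.fun)
for n in C:
    g=cv2.imread(f"pics/{n}10.png").max(2)
    print(n,[int(g[tuple(proj(n,[exp[0]-d*np.cos(.2323),exp[1]-d*np.sin(.2323),18])[0].round().astype(int)[::-1])]) for d in(45,60,75,90,105,120,145)])
    i=cv2.imread(f"pics/{n}10.png").astype(np.float32); red=i[...,2]-i[...,1]
    rr=np.linspace(40,135,60); P=proj(n,world(CL,np.c_[55+rr*np.sin(.1745),rr*0+41,75+rr*np.cos(.1745)])).astype(np.float32)
    print("arm-open redness",cv2.remap(red,P[:,:1].copy(),P[:,1:].copy(),1).mean())
s=arm.read_state();print(s["clock"],s["position"],s["contact_force"])
E
```

```text
[ 518.06458801 -254.89780007]
scene 105
top 82
cover [ 523.14136132 -253.13905183   16.01886173] [ 8.51579933e-02  3.61342563e-05 -1.06006487e-01  4.41939041e-03]
scene [28, 26, 33, 30, 29, 142, 93]
arm-open redness 65.26543
top [47, 45, 52, 44, 45, 133, 202]
arm-open redness 14.727035
36.0 [396.45914623 -88.43322419 197.39685991] [ 0.26098975  0.29454576 -0.03730333]
```

```bash
python3 -c "
from bench import arm
print(arm.job_done())"
```

```text
the job is handed in; nothing more can be done
None
```

I handed the job in at about 36 s: the clamp snapped the cover home and sprang open when I pressed the release lever, and the holder now lies flat, cover up, near the middle of the mat. The arm locking (about 1.72 rad) and the final placing were read from image pixels, and the job's own verdict was not shown.

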